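Clamp a sample cup in the one-hand ratchet clamp

ROBOT

A 6-joint arm with a two-finger parallel gripper is mounted at the origin on a cart in front of the work surface, level with it; the furniture and walls round the work are solid. World frame = base frame: x ahead of the robot, y to its left, z up, the work surface at z = 0. Lengths are in m, angles in rad, forces in N, time in s.
With the tool pointing down it reaches from about 0.425 to 0.95 m from the base axis. Payload 3.5 kg.
Tool frame: the origin (TCP) lies on the centre line of the jaws, within the pads' length; the fingertips stand 14 mm ahead of it and the grasp point (between the pads) lies 5 mm behind it (ctrl.finger_overhang is the distance from the TCP to the fingertips, in m); z points along the fingers, y is the line along which they close (so a half turn about z gives the same grasp; the last joint's range is limited). The gripper opens to 85 mm and grips with 20 to 120 N. Pads are 22 mm wide; open, the fingers measure 114 mm over their backs; the gripper's body (76 mm by 85 mm) begins 54 mm behind the grasp point. The pads swing forward as they close: fully open they stand 13 mm farther back than shut.
Start: joints at [-1.324, 0.286, 1.577, -0, 1.279, -0.15], TCP at [0.261, -0.623, 0.245] pointing down, gripper open.
Joint ranges: [-2.77, 2.77], [-0.9, 2.22], [0.21, 2.48], [-1.53, 4.67], [0.24, 2.81], [-2.84, 2.84]. Speed limits (rad/s): [2.79, 2.79, 3.14, 3.14, 3.14, 3.14].

INTERFACE

Orientations are given as a unit quaternion [x, y, z, w].
In Python, from plant import ctrl gives the robot as it stands.
- The arm moves only by the tool send_rows, never from a script. Its argument "moves" is text: rows parted by semicolons, each of 7 numbers parted by spaces: the turn, a rotation vector about the tool's x, y, z in units of 360 degrees (1.0 is 360 degrees), then the shift along the tool's x, y, z in units of 20 cm (1.0 is 20 cm), then the gripper's target within -1 to 1 (fully open at 1, half-way at 0, shut at -1). A call has 1 to 12 rows; each row is the pose to reach, as a shift and turn from the pose commanded when the call began, along the tool's axes at that moment, turning the shorter way round; what a row does not reach only later rows make up. A row lasts 1/8 s, in which the tool goes at most 62.5 mm and 10.7 degrees, less where a joint would pass 70% of its speed; a pose out of reach is approached as far as the arm can. A call with a number of a shift or a turn outside -1 to 1 is refused whole. A call with a gripper value outside its range is refused whole. The fingers move at their own pace and stop on an object; "newtons" is the grip in N (left out, the last holds). Time passes only in rows, so rows that repeat a pose let the fingers close. It gives the time, the measured TCP pose, the force, the opening and the grip force at its end, in the units of the state.
- ctrl.get_state(): the state, without advancing time (a new reading comes with each control period).
- ctrl.read_camera(name): name is "scene" or "side" or "wrist"; returns a dict with "image" (400x640x3 uint8, red, green, blue), "fovy" (degrees; the focal length in pixels is half the picture's height over the tangent of half this angle, whatever the lens; pixels are square), "cx", "cy" (the principal point, pixels), "extrinsics" (4x4, takes a point from camera to world coordinates). Camera axes: x right, y up, looking along -z (the intrinsics and any distortion apply to the point x, -y, -z); pixel columns grow to the right and rows downward; lengths in m; the calibration is good to about 2 mm. A picture is of the moment at which its call begins. There is no depth.
- ctrl.sign_off(): hands the job in; it is judged then, once.
The state is a dict: "time": time; "qpos": joint angles; "dq": joint speeds; "joint_efforts": joint torques, N m; "eef_pos": TCP position; "tcp_rot": TCP orientation; "contact_force": force on the tool from outside, world axes, zero at the start; "wrist_torque": the same for the moment, N m; "opening": opening from 0.0 (shut) to 1.0 (fully open); "finger_force": force on a finger pad.
Only numpy, scipy, OpenCV 4.12 (cv2) and the standard library are available. Lean on these libraries where they do the work, as an engineer would, in place of code of your own. Each camera call takes 0.05 s, during which the arm holds its last target. There are 200 camera calls.

TASK

Stand the sample cup upright on the round mat between the two jaws of the ratchet clamp, let go of it, then squeeze the clamp's trigger towards its hand grip again and again until the sliding jaw holds the cup firmly, so that its lid can later be screwed on with one hand. Move the jaw with the trigger only, stop as soon as the trigger turns clearly stiff so that the cup is not crushed, and leave the lid, the marker and the forceps where they lie.

Things in the scene. Friction and masses are not known exactly. Their poses are not given: they have to be found in the camera images.
- clamp: Ratchet cup clamp fixed to the table: metal base plate 290 x 84 x 8 mm, low grey housing (x -125 to -41 mm, 35 mm wide, top at 64 mm), black hand grip, trigger, toothed bar with sliding jaw, fixed jaw (rubber face at x = 118 mm, 50 mm wide, top at 58 mm, flared 7 degrees like the cup). Origin: centre of the plate's underside; x runs from the trigger end to the fixed jaw, y across, z up.
- clamp_seat (a point): Centre of the round dark mat (48 mm across, flush) on the top of the base plate where the cup is to stand, on the clamp's centre line between the two jaws; 8 mm above the table. The closing jaw then slides the cup about 13 mm on to the fixed jaw.
- jaw: The sliding jaw with its toothed bar, 50 mm wide, top 58 mm above the table, rubber faced. Its frame is the clamp's when fully open and shifts along the clamp's +x as it closes. Friction holds it where it is left, against up to about 15 N.
- jaw_face (a point): Centre of the sliding jaw's rubber face, the side towards the cup, 32 mm above the table. At the start it is 76 to 88 mm from the fixed jaw's face and the cup is 52 mm wide there, so 4 to 6 strokes of the trigger close it on the cup.
- clamp_grip (a point): Fixed upright black hand grip, 12 mm thick along the clamp's x, 34 mm wide, top 123 mm above the table; this point is in its middle, 110 mm above the table.
- trigger: Trigger: steel fork hinged in the housing, black cross bar on top, squeezed along the clamp's +x to the grip; a spring of about 2 N returns it and a pawl drops behind the next tooth (7.2 mm apart), so the first third to half of a stroke is idle. A full stroke is 33 mm at the bar, then a stop; it moves the jaw about 7 mm. Origin: the hinge, 18 mm above the table, 92 mm from the bar.
- trigger_bar (a point): Centre of the trigger's cross bar, a free-turning sleeve: radius 8 mm, 36 mm long along the clamp's y, 107 mm above the table, 51 mm on the -x side of the grip's middle at rest. Pushed at 10 to 30 mm/s it takes 8 to 9 N while the jaw runs free; with the cup pinched the force climbs 1.5 to 2 N per mm. 12 to 16 N is firm; from about 18 N the cup is crushed. Squeeze between fingers or press.
- cup: The clear screw cup without its lid, 66 mm high, 59 mm across near the top and tapering to 48 mm at the foot, 70 g, standing loose on the table at the start. Origin: centre of its underside, z up.
- cup_middle (a point): Centre of the cup, 33 mm above its underside; take it by its outer wall, about 55 mm across here (48 mm at the foot, 59 mm at 51 mm height).
- cup_lid: The cup's loose white lid, a disc 56 mm across and 15 mm high, lying on the table. Leave alone. Origin: centre of its underside.
- marker_red: A marker pen with a black cap, 134 mm long, 19 mm thick, lying loose. Leave alone. Origin: underside, middle of its length.
- forceps_1: Steel forceps, 104 mm long, lying loose. Leave alone. Origin: underside, middle of its length.

How it is judged:
On the way, in this order (a step that is already met when the one before it is completed fails the run):
1. the cup stands upright between the jaws, let go (x of cup_middle in the frame of clamp between 0.05 and 0.105 m and y of cup_middle in the frame of clamp between -0.015 and 0.015 m and z of cup_middle in the frame of clamp between 0.036 and 0.047 m and angle between cup's own z axis and vertical below 0.12 rad and contact force between the fingers and cup below 0.3 N and contact force between jaw and cup below 3 N), for 0.2 s.
2. the sliding jaw presses the cup firmly (x of cup_middle in the frame of clamp between 0.05 and 0.105 m and y of cup_middle in the frame of clamp between -0.015 and 0.015 m and z of cup_middle in the frame of clamp between 0.036 and 0.047 m and angle between cup's own z axis and vertical below 0.12 rad and contact force between jaw and cup above 6 N), for 0.2 s.
At the end, for the whole second after the job is handed in: The cup stands upright (within 7 degrees) on the base plate between the jaws, within 15 mm of the clamp's centre line, at rest, and with the robot clear the sliding jaw still presses on it with more than 6 N (all of step 2 and linear speed of cup below 0.02 m/s); the robot touches nothing.
It fails at once if the cup is crushed: the sliding jaw presses on it with more than 30 N (contact force between jaw and cup above 30 N).
It fails at once if the jaw is pushed by the robot instead of by the trigger (more than 5 N) (contact force between any of the fingers, the arm and jaw above 5 N).
It fails at once if the lid, the marker or the forceps are moved by more than 30 mm (distance of any of marker_red, forceps_1, cup_lid from where it was at the start of the episode above 0.03 m).
It also fails if it takes over 64 s, if anything falls off the work surface, if the arm or the gripper's body presses on something with over 40 N, if the wrist force passes 120 N, or if a joint passes its speed limit or range.

## Working session

There is one attempt and no reset: what is moved stays moved. The work goes in short steps, Python scripts to look and compute and a tool call to move; the robot and the scene stay as the last step left them, time stands still between calls to the robot, and variables do not carry over. Pictures are saved under pics/ and viewed, at most 10 in all, crops included, and the job is handed in when it is done.

Besides the shell and the picture viewer there is one more tool, called after "Emit:" as name(argument=value, ...) on one line, values as JSON. send_rows: Moves the arm, as the interface text tells. Its arguments: {"type":"object","properties":{"moves":{"type":"string"},"newtons":{"type":"number"}},"required":["moves"]}

```bash
mkdir -p pics
cat > h.py <<'E'
import numpy as np, cv2
from plant import ctrl
from scipy.spatial.transform import Rotation as R
def shot(n,f):
    c=ctrl.read_camera(n); cv2.imwrite(f'pics/{f}.png',c['image'][:,:,::-1]); 
    np.savez(f'pics/{f}.npz',**{k:np.array(v) for k,v in c.items() if k!='image'}); print(n,{k:v for k,v in c.items() if k not in('image','extrinsics')}); return c
def foc(c): return 200/np.tan(np.radians(float(c['fovy']))/2)
def ray(c,u,v):
    f=foc(c);E=c['extrinsics'];d=E[:3,:3]@np.array([(u-c['cx'])/f,-(v-c['cy'])/f,-1.]);return E[:3,3],d
def onz(c,u,v,z):
    o,d=ray(c,u,v);return o+d*(z-o[2])/d[2]
def proj(c,P):
    E=c['extrinsics'];q=(np.atleast_2d(P)-E[:3,3])@E[:3,:3];f=foc(c)
    return np.c_[c['cx']+f*q[:,0]/-q[:,2],c['cy']-f*q[:,1]/-q[:,2]]
def load(f): return dict(np.load(f'pics/{f}.npz'))
E
python3 - <<'E'
from h import *
a=shot('scene','s1');b=shot('side','d1')
print(a['extrinsics'].round(3),b['extrinsics'].round(3))
print(ctrl.get_state())
E
```

```text
scene {'fovy': 43.86779727053851, 'cx': 314.6066288240881, 'cy': 198.59994464196308}
side {'fovy': 48.826380000433865, 'cx': 328.46397189683444, 'cy': 187.17819293799258}
[[-0.581  0.583 -0.568 -0.069]
 [-0.814 -0.421  0.4    0.664]
 [-0.006  0.695  0.719  0.809]
 [ 0.     0.     0.     1.   ]] [[-0.857  0.296 -0.423  0.077]
 [-0.515 -0.458  0.725  0.929]
 [ 0.021  0.839  0.544  0.597]
 [ 0.     0.     0.     1.   ]]
{'time': 0.1, 'qpos': array([-1.32400939e+00,  2.87113433e-01,  1.57805329e+00, -1.08442516e-05,
        1.27859379e+00, -1.50004806e-01]), 'dq': array([-0.00072468, -0.00175093, -0.00253095, -0.00126045, -0.00023651,
       -0.00074783]), 'joint_efforts': array([ 5.68595406e-04, -4.07299769e+01, -2.93699348e+01, -1.34011707e-04,
        3.45781511e-03, -1.42725234e-06]), 'eef_pos': array([ 0.26074211, -0.6219861 ,  0.24404894]), 'tcp_rot': array([ 9.80383123e-01,  1.97098343e-01, -5.76163847e-05, -1.08240610e-03]), 'contact_force': array([-0.02699549,  0.56392044,  0.20524782]), 'wrist_torque': array([ 0.03370778, -0.01038041, -0.00740792]), 'finger_force': 0.0, 'opening': 1.0022577854815256}
```

View pics/s1.png

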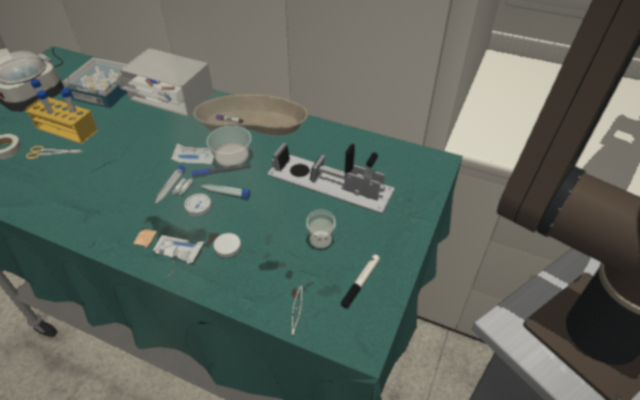

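View pics/d1.png

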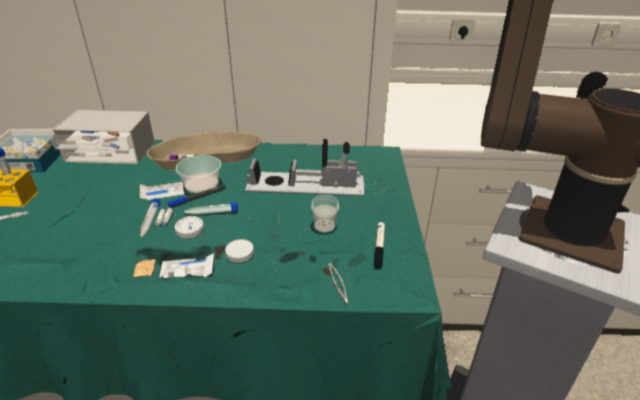

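The scene picture shows the clamp at about (330,180), with its mat at (300,170) and the trigger near (372,160). The cup is at (320,230), the lid at (227,244), the marker at (362,280) and the forceps at (296,310). In the side picture the clamp is at (305,180) and the cup at (324,213).

Run:
```python
from h import *
a=cv2.imread('pics/s1.png')[135:260,260:400];b=cv2.imread('pics/d1.png')[130:240,240:380]
g=lambda x:cv2.resize(x,None,fx=5.0,fy=5.0,interpolation=cv2.INTER_CUBIC)
A=cv2.resize(a,(560,500),interpolation=3)[:, :];B=cv2.resize(b,(700,550),interpolation=3)
cv2.imwrite('pics/c1.png',A);cv2.imwrite('pics/c2.png',B)
```

```text
(no output)
```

View pics/c1.png

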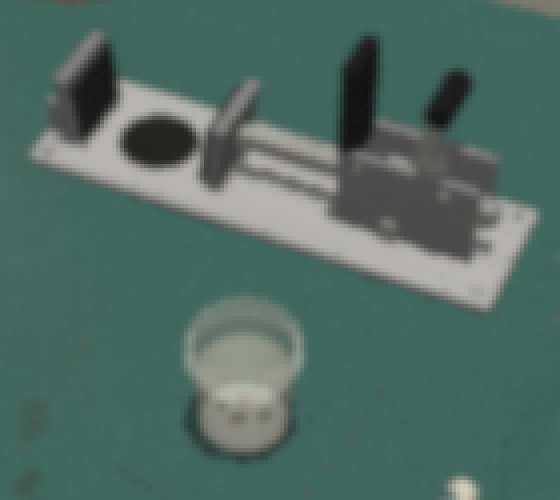

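View pics/c2.png

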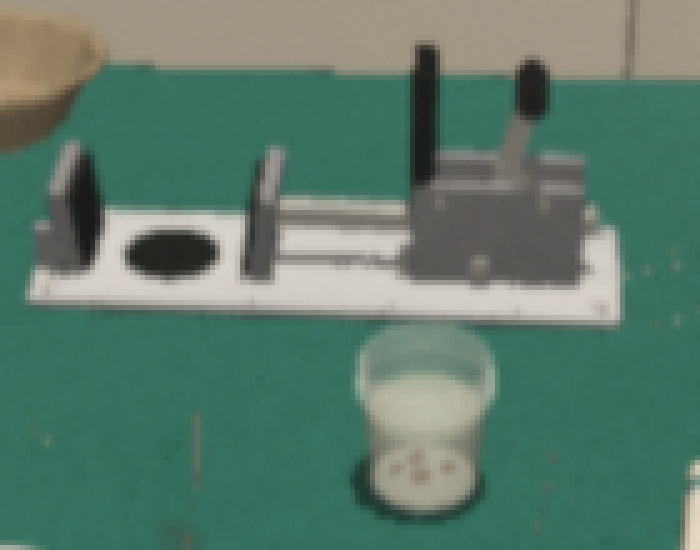

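The crops show the plate corners, the mat, the bar and the grip clearly. I'll fit the clamp and cup poses from these points.

Run:
```python
from h import *
from scipy.optimize import least_squares
s,d=load('s1'),load('d1')
S=lambda u,v:(260+u/4-.4,135+v/4-.4); D=lambda u,v:(240+u/5-.4,130+v/5-.4)
M=np.array([[.145,.042,.008],[-.145,.042,.008],[-.145,-.042,.008],[.118-.0,0,.0]])[:3]
M=np.vstack([M,[[.0785,0,.008],[-.0,0,.107],[0,0,.123]]])
ps=np.array([S(32,153),S(490,303),S(538,210),S(158,141),S(450,97),S(364,40)])
pd=np.array([D(28,300),D(620,320),D(615,230),D(172,254),D(532,88),D(427,46)])
def model(p):
    Q=M.copy();Q[3,0]=p[3];Q[4,0]=p[4]-.051;Q[5,0]=p[4]
    return R.from_euler('z',p[2]).apply(Q)+[p[0],p[1],0]
f=lambda p:np.r_[(proj(s,model(p))-ps).ravel(),(proj(d,model(p))-pd).ravel()]
m0=onz(s,*ps[3],.008)
best=min((least_squares(f,[m0[0],m0[1],y,.08,-.05],loss='soft_l1') for y in np.arange(-3,3.2,.7)),key=lambda r:r.cost)
p=best.x;print(p,best.cost);print(best.fun.reshape(-1,2).round(1));print('seat,bar,grip',model(p)[3:])
for c,a,b in((s,S(243,343),S(243,416)),(d,D(427,368),D(427,478))): print('cup rim',onz(c,*a,.066),'foot',onz(c,*b,.002))
# jaw top-edge
print('jaw face', (R.from_euler('z',-p[2])).apply(onz(d,*D(268,212),.032)-[p[0],p[1],0]))
st=ctrl.get_state();print(st['eef_pos'],R.from_quat(st['tcp_rot']).as_matrix().round(3))
for n,uv in(('lid',(227,244)),('mk1',(375,259)),('mk2',(345,303)),('fo',(296,310))): print(n,onz(s,*uv,.01))
```

```text
[ 0.59564768  0.15380347  0.51046667  0.07909409 -0.04631551] 5.632873307811459
[[-1.4 -0.4]
 [ 0.   0.1]
 [ 0.5 -1. ]
 [-0.  -0.4]
 [-0.1 -0. ]
 [-0.5  1.9]
 [-0.5 -0.8]
 [ 0.8 -0.7]
 [ 0.6 -0.8]
 [ 0.1  0.1]
 [ 0.3  0.5]
 [-0.   2.2]]
seat,bar,grip [[0.66465858 0.19244761 0.008     ]
 [0.51073828 0.10625662 0.107     ]
 [0.55523663 0.13117443 0.123     ]]
cup rim [0.46283941 0.27658332 0.066     ] foot [0.46730155 0.27314973 0.002     ]
cup rim [0.46387354 0.27887118 0.066     ] foot [0.46683675 0.27197833 0.002     ]
jaw face [ 0.03115754 -0.0044446   0.032     ]
[ 0.26074211 -0.6219861   0.24404894] [[ 0.922  0.386 -0.001]
 [ 0.386 -0.922  0.002]
 [ 0.    -0.002 -1.   ]]
lid [0.56269403 0.44133149 0.01      ]
mk1 [0.35547171 0.21927294 0.01      ]
mk2 [0.31017753 0.33056731 0.01      ]
fo [0.3510055  0.41286235 0.01      ]
```

Emit:
send_rows(moves="0 0 -0.018 1 -1 0 1;0 0 -0.018 1 -1 0 1;0 0 -0.018 1 -1 0 1;0 0 -0.018 1 -1 0 1;0 0 -0.018 1 -1 0 1")

```text
time: 0.72
eef_pos: [0.3686, -0.3578, 0.2447]
tcp_rot: [0.967, 0.253, -0.0, -0.001]
contact_force: [-0.2, -0.1, 0.4]
opening: 1.003
finger_force: 0.0
```

Emit:
send_rows(moves="0 0 0 1 -0.85 0 1;0 0 0 1 -0.85 0 1;0 0 0 1 -0.85 0 1;0 0 0 1 -0.85 0 1;0 0 0 1 -0.85 0 1")

```text
time: 1.35
eef_pos: [0.4599, -0.1115, 0.2449]
tcp_rot: [0.967, 0.255, -0.0, -0.0]
contact_force: [-0.8, -0.8, -0.3]
opening: 1.0
finger_force: 0.0
```

Emit:
send_rows(moves="0 0 0 0.5 -0.85 0 1;0 0 0 0.5 -0.85 0 1;0 0 0 0.5 -0.85 0 1;0 0 0 0.5 -0.85 0 1")

```text
time: 1.85
eef_pos: [0.4634, 0.0848, 0.245]
tcp_rot: [0.967, 0.254, -0.0, -0.0]
contact_force: [0.4, -0.6, -0.4]
opening: 0.999
finger_force: 0.0
```

Emit:
send_rows(moves="0 0 0 0.47 -0.82 0.2 1;0 0 0 0.47 -0.82 0.2 1;0 0 0 0.47 -0.82 0.2 1;0 0 0 0.47 -0.82 0.2 1;0 0 0 0.47 -0.82 0.2 1")

```text
time: 2.48
eef_pos: [0.4663, 0.2704, 0.2048]
tcp_rot: [0.968, 0.252, -0.001, 0.001]
contact_force: [0.6, -1.1, 0.1]
opening: 0.999
finger_force: 0.0
```

Run:
```python
from h import *
w=shot('wrist','w1');st=ctrl.get_state();print(st['eef_pos'],w['extrinsics'].round(3))
print(proj(w,[[.466,.274,.066],[.466,.274,0],[.6647,.1924,.008],[.5107,.1063,.107]]))
```

```text
wrist {'fovy': 69.02276327481889, 'cx': 316.2498598379895, 'cy': 202.3991164262515}
[0.46652033 0.2699762  0.20525959] [[ 0.488  0.834  0.26   0.533]
 [-0.873  0.465  0.145  0.307]
 [ 0.    -0.297  0.955  0.334]
 [ 0.     0.     0.     1.   ]]
[[312.36250664 193.9732977 ]
 [313.05629575 178.78211752]
 [479.07320636  50.87921092]
 [506.41917489 254.33191992]]
```

View pics/w1.png

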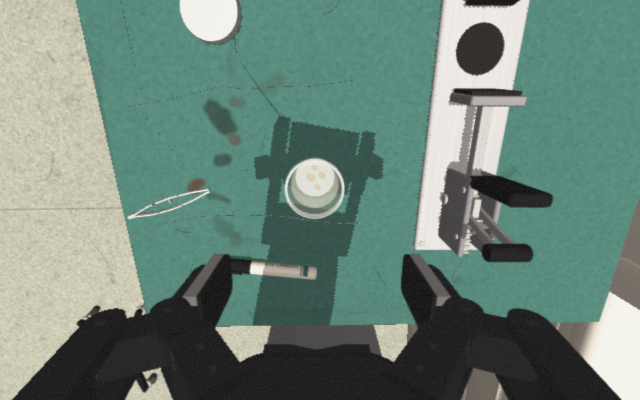

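The wrist picture shows the cup rim centred at (314,188) and its foot at (316,177). The mat is at (480,48.5) and the bar at (507,253). All are within a few mm of the fit.

Run:
```python
from h import *
w=load('w1')
for n,u,v,z in(('rim',314,188,.066),('foot',316,177,.002),('seat',480,48.5,.008),('bar',507,253,.107),('jawtopL',450,95,.058),('jawtopR',525,95,.058)):print(n,onz(w,u,v,z))
```

```text
rim [0.47191074 0.27549286 0.066     ]
foot [0.46992425 0.27223719 0.002     ]
seat [0.66686567 0.19295187 0.008     ]
bar [0.51193769 0.10670071 0.107     ]
jawtopL [0.60384659 0.21024998 0.058     ]
jawtopR [0.63643364 0.15190004 0.058     ]
```

Emit:
send_rows(moves="0 0 0 0.02 -0.012 0.3 1;0 0 0 0.02 -0.012 0.55 1;0 0 0 0.02 -0.012 0.75 1;0 0 0 0.02 -0.012 0.85 1;0 0 0 0.02 -0.012 0.85 1;0 0 0 0.02 -0.012 0.85 -0.2;0 0 0 0.02 -0.012 0.85 -0.2;0 0 0 0.02 -0.012 0.85 -0.2;0 0 0 0.02 -0.012 0.85 -0.2;0 0 0 0.02 -0.012 0.85 -0.2;0 0 0 0.02 -0.012 0.85 -0.2;0 0 0 0.02 -0.012 0.85 -0.2", newtons=22)

```text
time: 4.03
eef_pos: [0.47, 0.2756, 0.0375]
tcp_rot: [0.968, 0.253, 0.002, 0.0]
contact_force: [-0.2, -2.7, 7.5]
opening: 0.672
finger_force: 24.0
```

Emit:
send_rows(moves="0 0 0 0 0 -0.2 -0.2;0 0 0 0 0 -0.5 -0.2;0 0 0 0.2 0.1 -0.6 -0.2;0 0 0 0.45 0.2 -0.6 -0.2;0 0 0 0.65 0.4 -0.6 -0.2;0 0 0 0.65 0.6 -0.6 -0.2;0 0 0 0.65 0.8 -0.6 -0.2;0 0 0 0.65 0.82 -0.6 -0.2;0 0 0 0.65 0.82 -0.6 -0.2;0 0 0 0.65 0.82 -0.6 -0.2")

```text
time: 5.28
eef_pos: [0.661, 0.197, 0.1553]
tcp_rot: [0.968, 0.253, -0.0, -0.0]
contact_force: [0.2, 0.9, -0.6]
opening: 0.668
finger_force: 24.2
```

Run:
```python
from h import *
w=shot('wrist','w2');st=ctrl.get_state();print(st['eef_pos'],st['opening'],st['contact_force'])
print(proj(w,[[.666,.1927,.008]]))
```

```text
wrist {'fovy': 69.02276327481889, 'cx': 316.2498598379895, 'cy': 202.3991164262515}
[0.66101458 0.19705585 0.15533747] 0.6692871422571527 [-0.44484998 -0.6804728  -0.30147117]
[[322.25999134 191.02126179]]
```

View pics/w2.png

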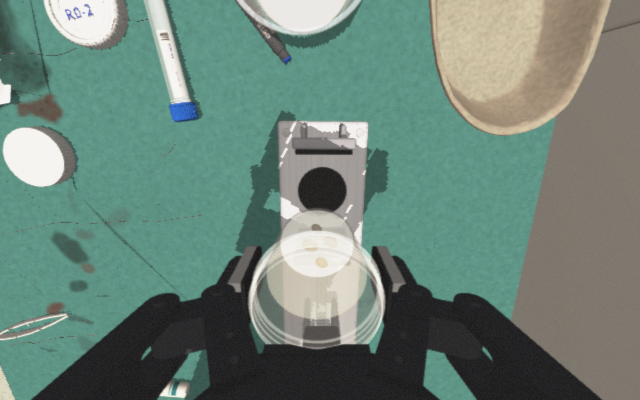

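The mat centre at (322,190) matches the estimate. The held cup's foot is at about (317,243) and its rim at about (317,292).

Run:
```python
from h import *
w=load('w2');r=R.from_euler('z',-.5105)
t=np.array([.661,.197,0])
for n,u,v,z in(('foot',317,243,.119),('rim',317,296,.184),('mat',322,190,.008)):print(n,onz(w,u,v,z),r.apply(onz(w,u,v,z)-t))
```

```text
foot [0.66017005 0.19556482 0.119     ] [-0.00142538 -0.00084667  0.119     ]
rim [0.66649322 0.1992398  0.184     ] [ 0.00588723 -0.00072984  0.184     ]
mat [0.66677664 0.19343526 0.008     ] [ 0.00329834 -0.00593278  0.008     ]
```

Emit:
send_rows(moves="0 0 0 0.015 0.025 0.1 -0.2;0 0 0 0.015 0.025 0.25 -0.2;0 0 0 0.015 0.025 0.4 -0.2;0 0 0 0.015 0.025 0.48 -0.2;0 0 0 0.015 0.025 0.52 -0.2;0 0 0 0.015 0.025 0.54 -0.2;0 0 0 0.015 0.025 0.545 -0.2;0 0 0 0.015 0.025 0.545 -0.2")

```text
time: 6.32
eef_pos: [0.6675, 0.193, 0.0474]
tcp_rot: [0.968, 0.252, 0.001, 0.0]
contact_force: [0.5, -0.5, -1.2]
opening: 0.673
finger_force: 24.2
```

Emit:
send_rows(moves="0 0 0 0 0 0.01 -0.2;0 0 0 0 0 0.015 -0.2;0 0 0 0 0 0.015 -0.2")

```text
time: 6.7
eef_pos: [0.6677, 0.193, 0.0455]
tcp_rot: [0.968, 0.252, 0.001, 0.0]
contact_force: [-2.2, -0.8, 5.9]
opening: 0.672
finger_force: 24.5
```

Touchdown: the upward force is about 6 N. Now release and go up.

Emit:
send_rows(moves="0 0 0 0 0 0 0.5;0 0 0 0 0 0 0.8;0 0 0 0 0 0 1;0 0 0 0 0 0 1;0 0 0 0 0 0 1;0 0 0 0 0 -0.2 1;0 0 0 0 0 -0.5 1;0 0 0 0 0 -0.7 1;0 0 0 0 0 -0.8 1;0 0 0 0 0 -0.8 1")

```text
time: 7.95
eef_pos: [0.6674, 0.193, 0.2047]
tcp_rot: [0.968, 0.252, 0.001, 0.0]
contact_force: [0.3, -0.5, 0.4]
opening: 1.005
finger_force: 0.0
```

Run:
```python
from h import *
w=shot('wrist','w3');st=ctrl.get_state();print(st['eef_pos'],st['opening'],st['contact_force'])
print(proj(w,[[.666,.1927,.008],[.666,.1927,.074],[.511,.1065,.107]]))
```

```text
wrist {'fovy': 69.02276327481889, 'cx': 316.2498598379895, 'cy': 202.3991164262515}
[0.66639944 0.19278512 0.20226375] 1.0028220441513214 [ 0.7856131   0.07914999 -0.39627288]
[[315.38242415 183.4168935 ]
 [315.23081632 199.8092268 ]
 [314.95410833 378.68748272]]
```

View pics/w3.png

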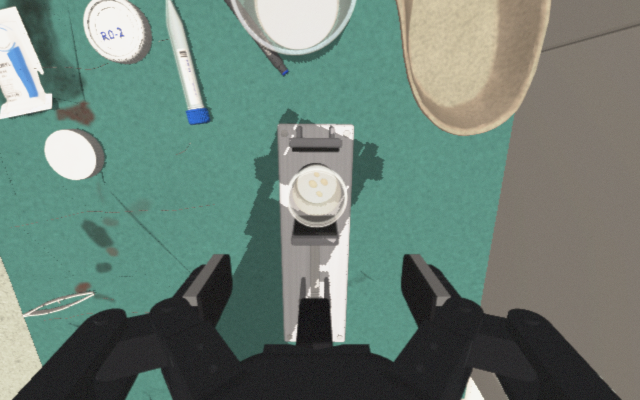

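The cup stands upright on the mat, with its foot at (317,184) and rim at (318,195). Next I go behind the trigger with the fingers shut.

Emit:
send_rows(moves="0 0 0 -0.3 0 0 -1;0 0 0 -0.6 0 0 -1;0 0 0 -0.9 0 0 -1;0 0 0 -1 0 0 -1;0 0 0 -1 -0.005 0 -1")

```text
time: 8.62
eef_pos: [0.4895, 0.0957, 0.2005]
tcp_rot: [0.968, 0.252, -0.002, -0.001]
contact_force: [0.0, -0.4, -0.1]
opening: 0.0
finger_force: 0.0
```

Emit:
send_rows(moves="0 0 0 -0.07 0 0 -1;0 0 0 -0.07 0 0.2 -1;0 0 0 -0.07 0 0.4 -1;0 0 0 -0.07 0 0.5 -1;0 0 0 -0.07 0 0.5 -1;0 0 0 -0.07 0 0.5 -1")

```text
time: 9.38
eef_pos: [0.4804, 0.0894, 0.1041]
tcp_rot: [0.968, 0.252, 0.001, 0.0]
contact_force: [0.1, -0.4, -0.4]
opening: -0.001
finger_force: 0.0
```

Run:
```python
from h import *
shot('side','d2');st=ctrl.get_state();print(st['eef_pos'],st['opening'],st['contact_force'])
b=cv2.imread('pics/d2.png')[100:240,240:415];cv2.imwrite('pics/c3.png',cv2.resize(b,(700,560),interpolation=3))
p=np.array([.5115,.1065]);r=R.from_euler('z',-.5105).apply(np.r_[st['eef_pos'][:2]-p,0]);print(r)
```

```text
side {'fovy': 48.826380000433865, 'cx': 328.46397189683444, 'cy': 187.17819293799258}
[0.48065644 0.08936846 0.10452079] -0.0024123784033063945 [-0.07564797  0.09202216  0.57883299]
[-0.03528171  0.00012331  0.        ]
```

View pics/c3.png

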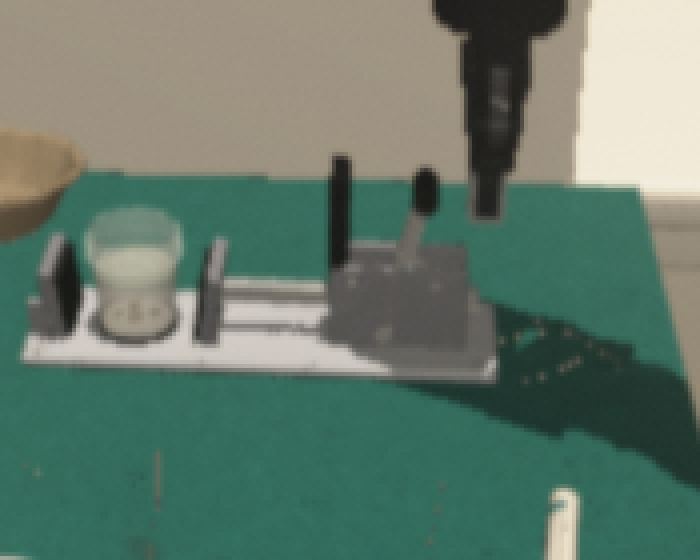

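The picture shows the shut fingers (tip at about (487,215)) behind the bar (425,190), with a gap of about 15 mm. The cup is upright between the jaws. Starting the first stroke.

Emit:
send_rows(moves="0 0 0 0.04 0 -0.02 -1;0 0 0 0.06 0 -0.02 -1;0 0 0 0.07 0 -0.02 -1;0 0 0 0.085 0 -0.02 -1;0 0 0 0.1 0 -0.02 -1;0 0 0 0.115 0 -0.02 -1;0 0 0 0.13 0 -0.02 -1;0 0 0 0.145 0 -0.02 -1;0 0 0 0.16 0 -0.02 -1;0 0 0 0.175 0 -0.02 -1;0 0 0 0.19 0 -0.02 -1;0 0 0 0.2 0 -0.02 -1")

```text
time: 10.92
eef_pos: [0.5118, 0.1075, 0.1057]
tcp_rot: [0.968, 0.253, -0.005, 0.001]
contact_force: [-6.8, -7.3, -0.3]
opening: -0.004
finger_force: 4.3
```

Emit:
send_rows(moves="0 0 0 0.015 0 0 -1;0 0 0 0.03 0 0 -1;0 0 0 0.045 0 0 -1;0 0 0 0.055 0 0 -1")

```text
time: 11.42
eef_pos: [0.5212, 0.1127, 0.1054]
tcp_rot: [0.968, 0.253, -0.005, 0.001]
contact_force: [-6.4, -7.1, 0.3]
opening: -0.002
finger_force: 4.4
```

Emit:
send_rows(moves="0 0 0 0.012 0 0 -1;0 0 0 -0.08 0 0 -1;0 0 0 -0.18 0 0 -1;0 0 0 -0.18 0 0 -1;0 0 0 -0.18 0 0 -1;0 0 0 -0.16 0 0 -1;0 0 0 -0.14 0 0 -1;0 0 0 -0.12 0 0 -1;0 0 0 -0.104 0 0 -1;0 0 0 -0.088 0 0 -1;0 0 0 -0.072 0 0 -1;0 0 0 -0.056 0 0 -1")

```text
time: 12.92
eef_pos: [0.512, 0.1074, 0.106]
tcp_rot: [0.968, 0.253, -0.004, 0.001]
contact_force: [-7.0, -7.4, 0.1]
opening: -0.001
finger_force: 4.5
```

Emit:
send_rows(moves="0 0 0 0.016 0 0 -1;0 0 0 0.032 0 0 -1;0 0 0 0.048 0 0 -1;0 0 0 0.06 0 0 -1;0 0 0 0.068 0 0 -1")

```text
time: 13.55
eef_pos: [0.5236, 0.1138, 0.1056]
tcp_rot: [0.968, 0.253, -0.004, 0.001]
contact_force: [-5.7, -7.9, 0.6]
opening: -0.003
finger_force: 4.5
```

Emit:
send_rows(moves="0 0 0 -0.1 0 0 -1;0 0 0 -0.19 0 0 -1;0 0 0 -0.19 0 0 -1;0 0 0 -0.19 0 0 -1;0 0 0 -0.172 0 0 -1;0 0 0 -0.154 0 0 -1;0 0 0 -0.136 0 0 -1;0 0 0 -0.118 0 0 -1;0 0 0 -0.1 0 0 -1;0 0 0 -0.085 0 0 -1;0 0 0 -0.07 0 0 -1;0 0 0 -0.055 0 0 -1")

```text
time: 15.05
eef_pos: [0.5141, 0.1086, 0.1059]
tcp_rot: [0.968, 0.253, -0.004, 0.001]
contact_force: [-6.6, -7.2, -0.4]
opening: -0.003
finger_force: 4.6
```

Run:
```python
from h import *
shot('side','d3')
a=[cv2.resize(cv2.imread(f'pics/{f}.png')[140:205,240:375],(675,260),interpolation=3) for f in('d2','d3')]
cv2.imwrite('pics/c4.png',np.vstack(a))
```

```text
side {'fovy': 48.826380000433865, 'cx': 328.46397189683444, 'cy': 187.17819293799258}
```

View pics/c4.png

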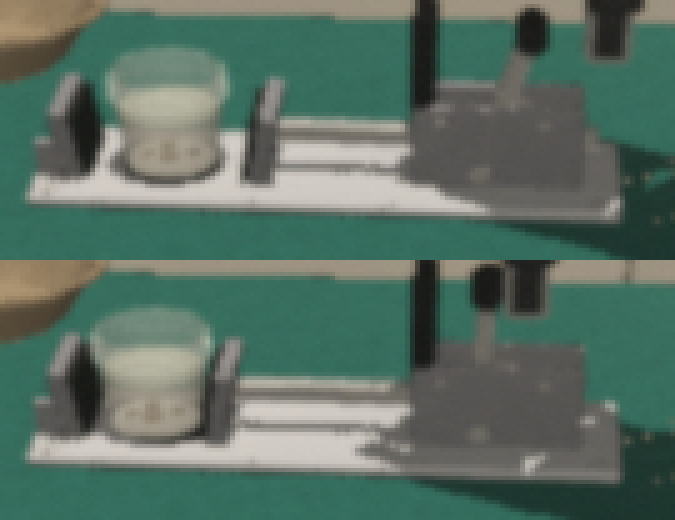

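The jaw (now at (225,390)) has moved about 19 mm and is pushing the cup. Around 5 mm is left to the fixed jaw. Finishing this stroke in smaller steps.

Emit:
send_rows(moves="0 0 0 0.012 0 0 -1;0 0 0 0.024 0 0 -1")

```text
time: 15.35
eef_pos: [0.5182, 0.1109, 0.1058]
tcp_rot: [0.968, 0.253, -0.004, 0.001]
contact_force: [-6.4, -7.1, -0.6]
opening: 0.004
finger_force: 4.5
```

Emit:
send_rows(moves="0 0 0 0.012 0 0 -1;0 0 0 0.024 0 0 -1;0 0 0 0.032 0 0 -1")

```text
time: 15.72
eef_pos: [0.5238, 0.114, 0.1056]
tcp_rot: [0.968, 0.253, -0.004, 0.001]
contact_force: [-6.3, -7.4, -0.4]
opening: -0.001
finger_force: 4.5
```

Emit:
send_rows(moves="0 0 0 -0.1 0 0 -1;0 0 0 -0.19 0 0 -1;0 0 0 -0.19 0 0 -1;0 0 0 -0.19 0 0 -1;0 0 0 -0.172 0 0 -1;0 0 0 -0.154 0 0 -1;0 0 0 -0.136 0 0 -1;0 0 0 -0.12 0 0 -1;0 0 0 -0.105 0 0 -1;0 0 0 -0.09 0 0 -1")

```text
time: 16.98
eef_pos: [0.5088, 0.1057, 0.1064]
tcp_rot: [0.968, 0.253, -0.003, 0.001]
contact_force: [-6.1, -7.6, 0.1]
opening: 0.0
finger_force: 4.4
```

Emit:
send_rows(moves="0 0 0 0.012 0 0 -1")

```text
time: 17.1
eef_pos: [0.5103, 0.1065, 0.106]
tcp_rot: [0.968, 0.253, -0.004, 0.001]
contact_force: [-7.3, -8.0, 0.2]
opening: -0.002
finger_force: 5.3
```

Emit:
send_rows(moves="0 0 0 0.012 0 0 -1")

```text
time: 17.23
eef_pos: [0.5113, 0.1071, 0.1054]
tcp_rot: [0.967, 0.253, -0.006, 0.001]
contact_force: [-10.1, -10.4, 1.0]
opening: -0.002
finger_force: 6.8
```

Emit:
send_rows(moves="0 0 0 0.012 0 0 -1")

```text
time: 17.35
eef_pos: [0.5122, 0.1077, 0.1049]
tcp_rot: [0.967, 0.253, -0.008, 0.001]
contact_force: [-11.9, -13.5, 0.2]
opening: 0.003
finger_force: 8.4
```

The trigger is clearly stiff now, at about 16–17 N. Back off and clear.

Emit:
send_rows(moves="0 0 0 -0.02 0 0 -1;0 0 0 -0.06 0 0 -1;0 0 0 -0.12 0 0 -1;0 0 0 -0.2 0 0 -1;0 0 0 -0.3 0 0 -1;0 0 0 -0.3 0 0 -1;0 0 0 -0.3 0 -0.3 -1;0 0 0 -0.3 0 -0.6 -1;0 0 0 -0.3 0 -0.6 -1;0 0 0 -0.3 0 -0.6 -1")

```text
time: 18.6
eef_pos: [0.4647, 0.0811, 0.2275]
tcp_rot: [0.968, 0.252, 0.001, -0.0]
contact_force: [0.4, 0.0, -0.2]
opening: 0.002
finger_force: 0.0
```

Run:
```python
from h import *
shot('side','d4');print(ctrl.get_state()['contact_force'])
cv2.imwrite('pics/c5.png',cv2.resize(cv2.imread('pics/d4.png')[130:205,240:375],(675,375),interpolation=3))
```

```text
side {'fovy': 48.826380000433865, 'cx': 328.46397189683444, 'cy': 187.17819293799258}
[ 0.75808566 -0.23398179  0.60917688]
```

View pics/c5.png

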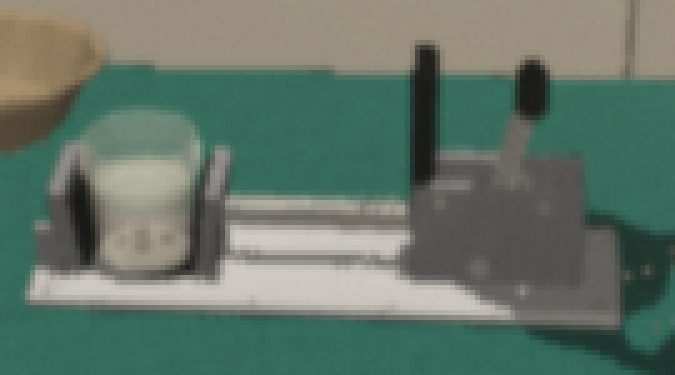

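The cup (about (140,195)) is upright and clamped between both jaws. The trigger is back at rest and the robot is clear, so I'm handing in.

```bash
python3 -c "
from plant import ctrl
print(ctrl.sign_off())"
```

```text
the job is handed in; nothing more can be done
None
```

The job is handed in at about 19 s. The cup stands upright, held between the jaws after four trigger strokes; I stopped when the trigger turned stiff, at about 17 N (just over the 12–16 N firm range), the robot is clear and I touched none of the other items. The sign-off gave no verdict, and the jaw force on the cup could not be measured directly.

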